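Pull the plane crate from the deep bay and put a plane away

TASK

Use the pull hook to drag the empty crate by its front wall out of the deep bay until it rests squarely against the green stop at the bay's front; the gripper itself must not touch the crate while it is still in the bay. Stand the hook back on the bench top the way it stood, then lower the hand plane, sole down, flat onto the bottom of the crate without dropping it. Leave the wax tin, mallet and offcut alone.

Things in the scene. Friction and masses are not known exactly. Their poses are not given: they have to be found in the camera images.
- bay: fixed dark wooden bay, open front, low wire roof. Origin: bench level, centre line, right under the roof's front edge; x points deeper in (away from the robot at yaw 0), y left, z up. Floor board 18 mm thick, 256 mm wide, x from -187 to +200 mm. Side guides reach 48 mm above the bench, inner faces at y = -115 and +115 mm
- bay_stop (a point): middle of the lower inner edge of the green front stop: 175 mm in front of the bay's origin (x = -175 mm), 18 mm above the bench. The stop is a strip 12 mm thick across the bay's front, top 32 mm above the bench; the crate's front wall must come to rest against this inner face
- bay_roof (a point): middle of the front edge of the bay's wire roof, on its underside, 160 mm above the bench (top 170 mm). The roof runs from here 195 mm deeper in, over the bay's full width, on corner posts at y = -122 and +122 mm; in front of this edge the bay is open above
- crate: loose empty light wooden crate, open top, outside 110 mm (x) by 190 mm (y) by 55 mm high, walls and bottom 7 mm, 0.25 to 0.48 kg; slides on the bay's board. Origin: centre of underside; z up; front wall (brass label holder) at -x, facing the bay's front. It starts 5 to 35 mm behind the roof's front edge; against the stop its origin is at x = -120 mm in the bay's frame
- crate_lip (a point): middle of the top edge of the crate's front wall (wall 7 mm thick, 55 mm above the crate's underside)
- hook: loose pull hook, 0.2 kg, on its feet: yellow handle 90 mm (x) by 26 mm (y) by 40 mm high, steel shaft 12 mm wide, underside at 28 mm, top at 36 mm, ending in a downward blade 6 mm thick (x), 44 mm wide (y), down to the level of the handle's underside. Origin: centre of the handle's underside; x along the shaft to the blade, centred at x = 140 mm; z up
- hook_tip (a point): middle of the lower edge of the hook's blade (140 mm ahead of the hook's origin, at its underside level)
- plane: loose hand plane, 0.5 to 0.7 kg, sole 150 mm (x) by 56 mm (y), dark body 40 mm high; a leaning wedge and steel iron in its middle, 36 mm wide (y), flat sides, rises to 105 mm; knob to 68 mm high at x = 52 mm, rear handle to 80 mm at x = -60 mm. Origin: centre of the sole; x to the knob, z up. It fits the crate only with its length along the crate's y, either way round
- plane_grip (a point): point in the middle of the plane's wedge, 74 mm above the sole and 3 mm behind the plane's centre: a good place to pinch it across its 36 mm width (plane's y)
- wax_tin: round green tin, 72 mm across, 55 mm high, origin under its centre; a bystander, to be left alone
- mallet: wooden mallet lying on the bench, head 60 by 110 by 70 mm centred 100 mm ahead of the origin, handle back to 130 mm behind it, origin at bench level; a bystander, to be left alone
- offcut: dark wood offcut 160 by 70 by 45 mm, origin under its centre; a bystander, to be left alone
Things that resemble listed ones, but are neither listed nor needed, are in the scene too. Leave any red or white look-alike of the plane alone.

How it is judged (in metres and radians):
On the way, in this order (a step that is already met when the one before it is completed fails the run):
1. the hook pulls the crate forward (contact force between hook and crate above 0.3 N and distance of crate from where it was at the start of the episode above 0.04 m), for 0.05 s.
2. the crate rests squarely against the front stop (x of crate in the frame of bay below -0.105 m and angle between the x axis of crate and the x axis of bay, either way round below 0.12 rad and z of crate in the frame of bay below 0.024 m and angle between crate's own z axis and vertical below 0.06 rad), for 0.2 s.
3. the hook stands released on the bench top (height (world z) of hook below 0.01 m and angle between hook's own z axis and vertical below 0.1 rad and contact force between hook and the fingers below 0.2 N and linear speed of hook below 0.03 m/s), for 0.2 s.
At the end, for the whole second after the job is handed in: crate flat on the bay's board within 15 mm of the stop and square to it within 0.12 rad; hook standing upright (0.1 rad) on the bench top; plane flat (0.1 rad), sole down on the crate's bottom, inside its walls; all released and at rest (all of step 2 and all of step 3 and z of plane in the frame of crate between 0 and 0.013 m and angle between plane's own z axis and vertical below 0.1 rad and x of plane in the frame of crate between -0.035 and 0.035 m and y of plane in the frame of crate between -0.06 and 0.06 m and linear speed of plane below 0.03 m/s and contact force between plane and the fingers below 0.2 N); the robot touches nothing.
It fails at once if the wax tin, mallet or offcut is moved (over 25 mm) (distance of any of wax_tin, mallet, offcut from where it was at the start of the episode above 0.025 m).
It fails at once if the gripper or arm touches the crate before it is clear of the bay's roof (it is to be moved with the hook) (x of crate in the frame of bay above -0.09 m and contact force between any of the fingers, the arm and crate above 1 N).
It fails at once if the plane is dropped (falls free, over 0.5 m/s) (linear speed of plane above 0.5 m/s and contact force between the fingers and plane below 0.1 N).
It also fails if it takes over 69 s, if anything falls off the work surface, if the arm or the gripper's body presses on something with over 40 N, if the wrist force passes 120 N, or if a joint passes its speed limit or range.

ROBOT

A 7-joint arm with a two-finger parallel gripper is mounted at the origin on the work surface. World frame = base frame: x ahead of the robot, y to its left, z up, the work surface at z = 0. Lengths are in m, angles in degrees, forces in N, time in s.
With the tool pointing down it reaches from about 0.35 to 0.775 m from the base axis. Payload 3.1 kg.
Tool frame: the origin (TCP) lies midway between the tips of the shut fingers; the grasp point (between the pads) lies 19 mm behind it; z points along the fingers, y is the line along which they close (so a half turn about z gives the same grasp; the last joint's range is limited). The gripper opens to 85 mm and grips with 20 to 120 N. Pads are 22 mm wide; open, the fingers measure 114 mm over their backs; the gripper's body (76 mm by 85 mm) begins 54 mm behind the grasp point. The pads swing forward as they close: fully open they stand 13 mm farther back than shut.
Start: joints at [69.46, 17.813, 0.802, 86.603, -0.252, 75.585, -1.558], TCP at [0.171, -0.523, 0.231] pointing down, gripper open.
Joint ranges: [-154.91, 154.91], [-16.99, 109.72], [-72.82, 74.43], [7.12, 147.25], [-82.49, 262.49], [11.32, 116.49], [-174.64, 174.64]. Speed limits (degrees/s): [159.86, 159.86, 180, 180, 180, 180, 180].

INTERFACE

Orientations are given as a 3x3 rotation matrix whose columns are the frame's x, y, z axes.
In Python, from cell import arm, optics gives the robot as it stands. The module is installed in compiled form; this text tells all that it offers.
- The arm moves only by the tool send_rows, never from a script. Its argument "plan" is a list that holds one entry, the list of rows, each a list of 5 numbers: the shift along the world's x, y, z in mm, then the turn about the world's z in rad, then the closure, from -1 (fully open) to 1 (shut), so that 0 is half open. A call has 1 to 5 rows; each row is the pose to reach, as a shift and turn from the pose commanded when the call began; what a row does not reach only later rows make up. A row lasts 1/10 s, in which the tool goes at most 50 mm and 8.59 degrees, less where a joint would pass 70% of its speed; a pose out of reach is approached as far as the arm can. A call with a gripper value outside its range is refused whole. The fingers move at their own pace and stop on an object; the grip force is fixed at half the most. Time passes only in rows, so rows that repeat a pose let the fingers close. It gives the time, the measured TCP pose, the force, the opening and the grip force at its end, in the units of the state.
- arm.state(): the state, without advancing time (a new reading comes with each control period).
- optics.capture(name): name is "scene" or "side" or "wrist"; returns a dict with "color" (480x640x3 uint8, red, green, blue), "K" (3x3 intrinsics, pixels), "origin" and "orientation" of the camera in the world; the wrist camera has in their place "T_tool_cam" (4x4, takes a point from camera to tool coordinates, whose origin is the TCP and whose axes are the flange's). Camera axes: x right, y down, z forward; pixel columns grow to the right and rows downward; lengths in m; the calibration is good to about 2 mm. A picture is of the moment at which its call begins: read the wrist's pose just before it. There is no depth.
- arm.job_done(): hands the job in; it is judged then, once.
Trained networks look in the newest picture that a camera, given by its name, has taken for a name from the list of things; names that differ only in an ending like _2 or _b are one class to them, and where a whole thing is asked for, a point or a joint stands for the part that bears it (a point fixed in the world has none). Each returns a list of dicts, best first, with "conf" (0 to 1); they miss things now and then, are a little off and sometimes report something else, mostly with a low value. They report only what shows in the picture. A call takes as long as a camera call. They do not tell look-alikes from the thing itself.
- optics.recognise(name, camera): "centre" ([column, row] in pixels, amid what is visible of it).
- optics.masks_of(name, camera): "pixels" (480x640 bool, what is visible of it) and "centre" ([column, row] in pixels, amid what is visible of it).
The state is a dict: "t": time; "joints": joint angles; "joint_vel": joint speeds; "effort": joint torques, N m; "ee_pos": TCP position; "tool_rot": TCP orientation; "contact_force": force on the tool from outside, world axes, zero at the start; "torque": the same for the moment, N m; "finger_gap": finger opening in m; "finger_force": force on a finger pad.
Only numpy, scipy, OpenCV 4.12 (cv2) and the standard library are available. Lean on these libraries where they do the work, as an engineer would, in place of code of your own. Each camera call takes 0.05 s, during which the arm holds its last target. There are 200 camera calls.

## Working session

There is one attempt and no reset: what is moved stays moved. The work goes in short steps, Python scripts to look and compute and a tool call to move; the robot and the scene stay as the last step left them, time stands still between calls to the robot, and variables do not carry over. Pictures are saved under pics/ and viewed, at most 13 in all, crops included, and the job is handed in when it is done.

Besides the shell and the picture viewer there is one more tool, called after ">>>" by a JSON object that holds its "api" and its "payload", one argument or row to a line. send_rows: Moves the arm, as the interface text tells. Its arguments: {"type":"object","properties":{"plan":{"type":"array","items":{"type":"array","items":{"type":"array","items":{"type":"number"}}}}},"required":["plan"]}

```bash
mkdir -p pics
cat > h.py <<'E'
import numpy as np, cv2
from cell import arm, optics
def snap(n,f=None):
    s=arm.state(); c=optics.capture(n)
    if f: cv2.imwrite('pics/'+f,c['color'][:,:,::-1])
    K=np.array(c['K'])
    if n=='wrist':
        T=np.array(c['T_tool_cam']); R=np.array(s['tool_rot'])
        o=np.array(s['ee_pos'])+R@T[:3,3]; Q=R@T[:3,:3]
    else: o=np.array(c['origin']); Q=np.array(c['orientation'])
    return c['color'],K,o,Q
def onz(cam,px,z):
    _,K,o,Q=cam; d=Q@np.linalg.inv(K)@np.array([px[0],px[1],1.]); return o+d*(z-o[2])/d[2]
def proj(cam,p):
    _,K,o,Q=cam; q=K@(Q.T@(np.asarray(p)-o)); return q[:2]/q[2]
E
python3 - <<'E'
from h import *
s=arm.state(); print(s['t'],s['ee_pos'],np.round(s['tool_rot'],3).tolist(),s['finger_gap'])
for n in ['scene','side']:
    c=snap(n,n+'.png'); print(n,c[2].round(3),c[3].round(2).tolist())
    for k in ['bay','bay_stop','bay_roof','crate','crate_lip','hook','hook_tip','plane','plane_grip','wax_tin','mallet','offcut']:
        print(k,[(np.round(r['conf'],2),np.round(r['centre']).tolist(),onz(c,r['centre'],{'bay_stop':.018,'bay_roof':.16,'crate_lip':.073,'plane_grip':.074}.get(k,0)).round(3)[:2].tolist()) for r in optics.recognise(k,n)[:3]])
E
```

```text
0.0 [ 0.17108676 -0.52193363  0.23020495] [[0.95, 0.312, -0.001], [0.312, -0.95, 0.002], [-0.0, -0.002, -1.0]] 0.08501686813135231
scene [ 1.098 -0.844  1.132] [[0.83, 0.39, -0.4], [0.56, -0.6, 0.57], [-0.02, -0.69, -0.72]]
bay [(np.float64(0.98), [382.0, 274.0], [0.713, 0.027])]
bay_stop [(np.float64(0.82), [380.0, 273.0], [0.712, 0.016])]
bay_roof [(np.float64(0.77), [373.0, 275.0], [0.752, -0.109])]
crate [(np.float64(0.87), [411.0, 279.0], [0.789, 0.058]), (np.float64(0.43), [383.0, 272.0], [0.712, 0.038])]
crate_lip [(np.float64(0.64), [412.0, 283.0], [0.818, -0.011])]
hook [(np.float64(0.73), [361.0, 179.0], [0.455, 0.353])]
hook_tip [(np.float64(0.93), [358.0, 180.0], [0.45, 0.343])]
plane [(np.float64(0.93), [230.0, 305.0], [0.424, -0.289]), (np.float64(0.88), [193.0, 270.0], [0.255, -0.253]), (np.float64(0.56), [144.0, 330.0], [0.291, -0.474])]
plane_grip [(np.float64(0.96), [142.0, 331.0], [0.341, -0.501]), (np.float64(0.88), [229.0, 307.0], [0.472, -0.332]), (np.float64(0.7), [195.0, 274.0], [0.325, -0.298])]
wax_tin [(np.float64(0.81), [213.0, 372.0], [0.522, -0.465])]
ma
[... 759 characters left out ...]
.0, 386.0], [0.461, 0.319]), (np.float64(0.26), [255.0, 245.0], [0.72, -0.007])]
plane [(np.float64(0.66), [444.0, 250.0], [0.28, -0.304]), (np.float64(0.63), [460.0, 207.0], [0.317, -0.49]), (np.float64(0.62), [397.0, 216.0], [0.452, -0.345])]
plane_grip [(np.float64(0.87), [462.0, 204.0], [0.3, -0.423]), (np.float64(0.7), [442.0, 250.0], [0.27, -0.233]), (np.float64(0.59), [394.0, 220.0], [0.425, -0.253])]
wax_tin [(np.float64(0.71), [396.0, 178.0], [0.539, -0.494])]
mallet [(np.float64(0.76), [133.0, 381.0], [0.676, 0.458]), (np.float64(0.26), [397.0, 178.0], [0.538, -0.496])]
offcut [(np.float64(0.64), [321.0, 180.0], [0.729, -0.343]), (np.float64(0.33), [396.0, 220.0], [0.446, -0.327])]
```

View pics/scene.png

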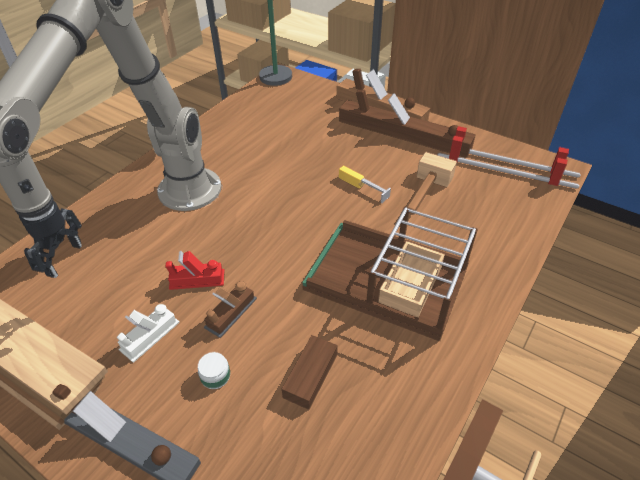

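View pics/side.png

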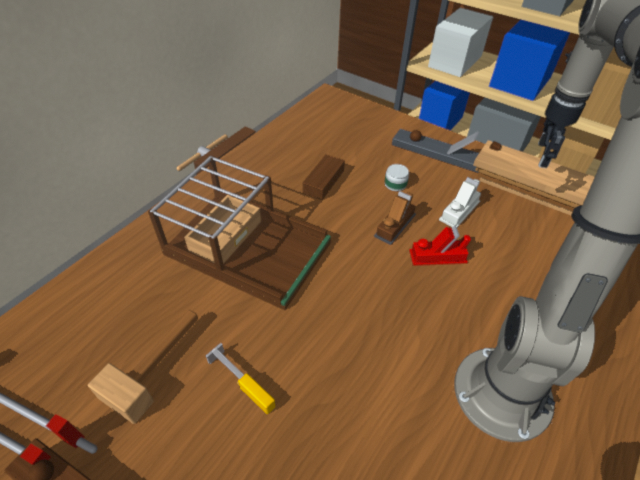

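The scene picture shows the hook (yellow handle 350,176; blade 384,194), the bay (green stop 306,280 to 342,228; crate 411,279) and the brown plane at (230,305), between red and white look-alikes. The side picture agrees, with the hook at (246,383) and the plane at (397,216). Next I fit the poses to the silhouettes in both views.

```bash
cat >> h.py <<'E'
from scipy.optimize import minimize
def box(x0,x1,y0,y1,z0,z1): return np.array([[x,y,z] for x in (x0,x1) for y in (y0,y1) for z in (z0,z1)])
HOOK=[box(-.045,.045,-.013,.013,0,.04),box(.045,.143,-.006,.006,.028,.036),box(.137,.143,-.022,.022,0,.036)]
HANDLE=HOOK[:1]
PLANE=[box(-.075,.075,-.028,.028,0,.04),box(.04,.064,-.012,.012,.04,.068),box(-.07,-.05,-.01,.01,.04,.08),box(-.02,.02,-.018,.018,.04,.074),box(-.035,.005,-.018,.018,.074,.105)]
STOP=[box(-.187,-.175,-.115,.115,.018,.032)]
CRATE=[box(-.055,.055,-.095,.095,0,.055)]
def pts(B,p,z=0):
    c,s=np.cos(p[2]),np.sin(p[2]); R=np.array([[c,-s,0],[s,c,0],[0,0,1]]); return B@R.T+[p[0],p[1],z]
def sil(cam,model,p,z=0):
    m=np.zeros((480,640),np.uint8)
    for B in model:
        q=np.array([proj(cam,v) for v in pts(B,p,z)]); h=cv2.convexHull((q*16).astype(np.int32)); cv2.fillConvexPoly(m,h,255,cv2.LINE_AA,4)
    return m/255.
def fit(cams,masks,model,p0,z=0,verbose=0):
    def cost(u):
        p=[u[0]/100,u[1]/100,u[2]/10]; L=0
        for c,m in zip(cams,masks):
            s=sil(c,model,p,z); L+=1-(s*m).sum()/(np.maximum(s,m).sum()+1e-9)
        return L/len(cams)
    best=None
    for d in (0,):
        u0=np.array([p0[0]*100,p0[1]*100,p0[2]*10])
        for k in range(2):
            r=minimize(cost,u0,method='Nelder-Mead',options=dict(initial_simplex=np.vstack([u0,u0+np.diag([2.,2.,2.])/(1+2*k)]),xatol=.005,fatol=1e-5)); u0=r.x
    return np.array([u0[0]/100,u0[1]/100,u0[2]/10]),r.fun
def hsvmask(cam,lo,hi):
    return (cv2.inRange(cv2.cvtColor(cam[0],cv2.COLOR_RGB2HSV),lo,hi)>0)
def near(mask,cams_c,r):
    y,x=np.mgrid[:480,:640]; return mask&(np.hypot(x-cams_c[0],y-cams_c[1])<r)
E
python3 - <<'E'
from h import *
S=snap('scene');D=snap('side') if 0 else None
ms={}
def pick(k,n,c): 
    r=[q for q in optics.masks_of(k,n) if np.hypot(*(np.array(q['centre'])-c))<25]; 
    return np.array(r[0]['pixels']) if r else None
a=pick('hook','scene',(361,179)),pick('plane','scene',(230,305)),pick('crate','scene',(411,279))
D=snap('side')
b=pick('hook','side',(246,383)),pick('plane','side',(397,216)),pick('crate','side',(227,228))
print([m.sum() if m is not None else None for m in a+b])
g=[near(hsvmask(S,(60,60,40),(95,255,255)),(324,255),50),near(hsvmask(D,(60,60,40),(95,255,255)),(307,268),55)]
y=[near(hsvmask(S,(22,120,80),(35,255,255)),(361,179),35),near(hsvmask(D,(22,120,80),(35,255,255)),(246,383),45)]
print([m.sum() for m in g+y])
C=[S,D]
def do(name,m,model,p0,z=0):
    for i,(cs,mm) in enumerate([(C,m),(C[:1],m[:1]),(C[1:],m[1:])]):
        if any(x is None for x in mm): continue
        p,f=fit(cs,mm,model,p0,z); print(name,i,p.round(4),round(np.degrees(p[2]),1),round(f,3))
h0=onz(S,(350,175),.02);t0=onz(S,(384,194),.01);yaw=np.arctan2(t0[1]-h0[1],t0[0]-h0[0])
do('handle',y,HANDLE,(h0[0],h0[1],yaw)); do('hook',[a[0],b[0]],HOOK,(h0[0],h0[1],yaw))
do('plane',[a[1],b[1]],PLANE,(.43,-.29,np.arctan2(onz(S,(245,292),.04)[1]-onz(S,(215,325),.04)[1],onz(S,(245,292),.04)[0]-onz(S,(215,325),.04)[0])))
e0=onz(S,(306,283),.03);e1=onz(S,(342,227),.03);print(e0,e1)
yb=np.arctan2(-(e1-e0)[0],(e1-e0)[1]); b0=(e0+e1)/2+.18*np.array([np.cos(yb),np.sin(yb),0])
do('bay',g,STOP,(b0[0],b0[1],yb))
do('crate',[a[2],b[2]],CRATE,(b0[0]+.09,b0[1],yb),.018)
E
```

```text
[np.int64(546), np.int64(1561), np.int64(2619), np.int64(1019), np.int64(1115), None]
[np.int64(286), np.int64(336), np.int64(139), np.int64(684)]
handle 0 [ 0.4295  0.3246 -0.1672] -9.6 0.421
handle 1 [ 0.4242  0.3385 -0.461 ] -26.4 0.649
handle 2 [ 0.4296  0.3244 -0.1656] -9.5 0.164
hook 0 [ 0.4301  0.3265 -0.1339] -7.7 0.205
hook 1 [ 0.4315  0.3267 -0.133 ] -7.6 0.2
hook 2 [ 0.4298  0.3252 -0.1324] -7.6 0.206
plane 0 [ 0.4421 -0.3074  1.6244] 93.1 0.18
plane 1 [ 0.4462 -0.3081  1.618 ] 92.7 0.17
plane 2 [ 0.4385 -0.3059  1.6707] 95.7 0.142
[ 0.56795701 -0.13412475  0.03      ] [0.53623609 0.10028929 0.03      ]
bay 0 [0.7207 0.0222 0.1464] 8.4 0.451
bay 1 [0.7231 0.0129 0.1524] 8.7 0.431
bay 2 [0.7203 0.0215 0.138 ] 7.9 0.464
crate 1 [0.8013 0.0269 0.1272] 7.3 0.173
```

>>> {"api": "send_rows", "payload": {
  "plan": [
    [[50,40,20,-0.1,-1],[100,80,40,-0.2,-1],[150,120,60,-0.3,-1],[190,155,70,-0.4,-1],[230,190,70,-0.45,-1]]
  ]
}}

```text
t: 2.2
ee_pos: [0.3596, -0.369, 0.2958]
tool_rot: [[0.991, -0.136, 0.002], [-0.136, -0.991, -0.002], [0.002, 0.002, -1.0]]
contact_force: [0.5, -1.3, -0.9]
finger_gap: 0.0856
finger_force: 0.0
```

>>> {"api": "send_rows", "payload": {
  "plan": [
    [[30,45,0,0,-1],[50,90,0,0,-1],[60,140,0,0,-1],[70,180,0,0,-1],[70,180,0,0,-1]]
  ]
}}

```text
t: 2.7
ee_pos: [0.4306, -0.1809, 0.2949]
tool_rot: [[0.993, -0.118, 0.002], [-0.118, -0.993, 0.004], [0.002, -0.004, -1.0]]
contact_force: [0.4, 0.2, -0.6]
finger_gap: 0.0855
finger_force: 0.0
```

Run:
```python
from h import *
s=arm.state(); print(s['t'],s['ee_pos'],np.round(s['tool_rot'],3).tolist(),s['joint_vel'])
c=snap('wrist','w1.png'); print(c[2],c[3].round(2).tolist())
for k in ['bay_stop','bay_roof','crate','crate_lip','hook','plane','plane_grip']:
    print(k,[(np.round(r['conf'],2),np.round(r['centre']).tolist(),onz(c,r['centre'],{'bay_stop':.018,'bay_roof':.16,'crate_lip':.073,'plane_grip':.074}.get(k,0)).round(3)[:2].tolist()) for r in optics.recognise(k,'wrist')[:3]])
```

```text
2.7 [ 0.43061791 -0.18089694  0.29486393] [[0.993, -0.118, 0.002], [-0.118, -0.993, 0.004], [0.002, -0.004, -1.0]] [ 3.21504911  1.25416173  6.24910187 -1.20254715  4.91817585 -0.50439583
  2.96175496]
[ 0.50816499 -0.19094125  0.43892046] [[-0.12, -0.95, -0.3], [-0.99, 0.11, 0.04], [-0.0, 0.3, -0.95]]
bay_stop [(np.float64(0.71), [434.0, 171.0], [0.447, -0.317]), (np.float64(0.58), [124.0, 60.0], [0.608, 0.018])]
bay_roof [(np.float64(0.56), [128.0, 62.0], [0.572, -0.055])]
crate []
crate_lip []
hook []
plane [(np.float64(0.92), [397.0, 283.0], [0.296, -0.268]), (np.float64(0.82), [574.0, 261.0], [0.301, -0.508]), (np.float64(0.78), [435.0, 173.0], [0.441, -0.324])]
plane_grip [(np.float64(0.95), [398.0, 285.0], [0.33, -0.256]), (np.float64(0.75), [578.0, 260.0], [0.336, -0.459]), (np.float64(0.56), [434.0, 174.0], [0.452, -0.3])]
```

View pics/w1.png

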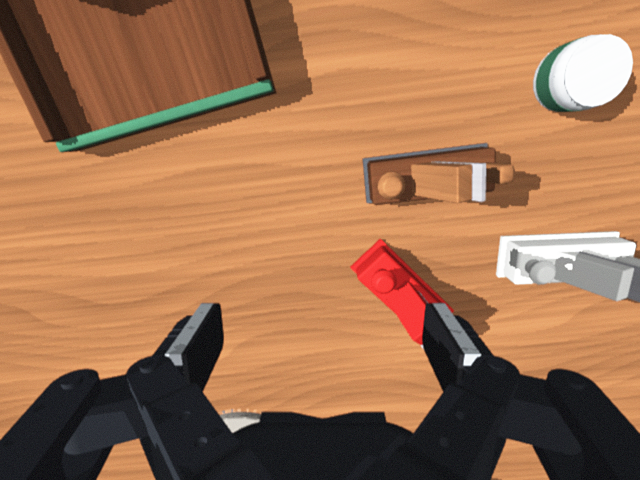

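The wrist view shows the whole stop (60,147 to 272,87) and the brown plane, knob towards +y (391,186).

Run:
```python
from h import *
c=snap('wrist')
print([(m['conf'],m['centre']) for m in optics.masks_of('plane','wrist')])
m=[np.array(q['pixels']) for q in optics.masks_of('plane','wrist') if abs(q['centre'][1]-173)<20 and abs(q['centre'][0]-435)<30]
g=near(hsvmask(c,(60,60,30),(95,255,255)),(166,118),125)
p,f=fit([c],[g],STOP,(.721,.018,.145)); print('bay',p.round(4),f,g.sum())
p,f=fit([c],[g],[box(-.187,-.175,-.128,.128,.018,.032)],(.721,.018,.145)); print('bay wide',p.round(4),f)
ys,xs=np.nonzero(g);print('ext',onz(c,(xs.min(),ys[xs.argmin()]),.032),onz(c,(xs.max(),ys[xs.argmax()]),.032))
if m:
    p,f=fit([c],m[:1],PLANE,(.442,-.307,1.64)); print('plane',p.round(4),f)
print('sole corners',[onz(c,q,z).round(4)[:2].tolist() for q,z in (((364,158),0.04),((368,203),.04),((488,145),.04))])
```

```text
[(0.85, [425.9, 169.4]), (0.59, [570.4, 256.2])]
bay [0.7231 0.0144 0.1409] 0.22685492624826398 2802
bay wide [0.7236 0.0128 0.1397] 0.17890479725855601
ext [0.53189814 0.11220093 0.032     ] [ 0.56020127 -0.14093613  0.032     ]
plane [ 0.4451 -0.309   1.5369] 0.10030332004572018
sole corners [[0.469, -0.2446], [0.4172, -0.2441], [0.4643, -0.3827]]
```

>>> {"api": "send_rows", "payload": {
  "plan": [
    [[10,50,0,0,-1],[20,100,0,0,-1],[20,150,0,0,-1],[20,200,0,0,-1],[20,250,0,0,-1]]
  ]
}}

```text
t: 3.75
ee_pos: [0.4479, 0.06, 0.2944]
tool_rot: [[0.991, -0.134, 0.001], [-0.134, -0.991, -0.0], [0.001, 0.0, -1.0]]
contact_force: [1.2, -0.1, 0.8]
finger_gap: 0.0854
finger_force: 0.0
```

>>> {"api": "send_rows", "payload": {
  "plan": [
    [[0,50,0,0,-1],[-10,100,0,0,-1],[-10,150,0,0,-1],[-10,200,0,0,-1],[-10,200,0,0,-1]]
  ]
}}

```text
t: 4.25
ee_pos: [0.4347, 0.267, 0.2942]
tool_rot: [[0.993, -0.119, -0.002], [-0.119, -0.993, 0.007], [-0.003, -0.007, -1.0]]
contact_force: [-0.7, -0.8, -0.5]
finger_gap: 0.0853
finger_force: 0.0
```

Run:
```python
from h import *
s=arm.state(); print(s['t'],s['ee_pos'],np.round(s['tool_rot'],3).tolist())
c=snap('wrist','w2.png')
r=optics.masks_of('hook','wrist'); print([(q['conf'],q['centre'],q['pixels'].sum()) for q in r])
if r:
    p,f=fit([c],[np.array(r[0]['pixels'])],HOOK,(.43,.326,-.134)); print('hook',p.round(4),f)
y=hsvmask(c,(22,120,60),(35,255,255)); p,f=fit([c],[y],HANDLE,(.43,.326,-.134)); print('handle',p.round(4),f,y.sum())
```

```text
4.25 [0.43473173 0.26698375 0.29415011] [[0.993, -0.119, -0.002], [-0.119, -0.993, 0.007], [-0.003, -0.007, -1.0]]
[(0.56, [273.5, 179.1], np.int64(3245))]
hook [ 0.4305  0.323  -0.1189] 0.11666288639081912
handle [ 0.4286  0.325  -0.1689] 0.27903162914475343 1519
```

View pics/w2.png

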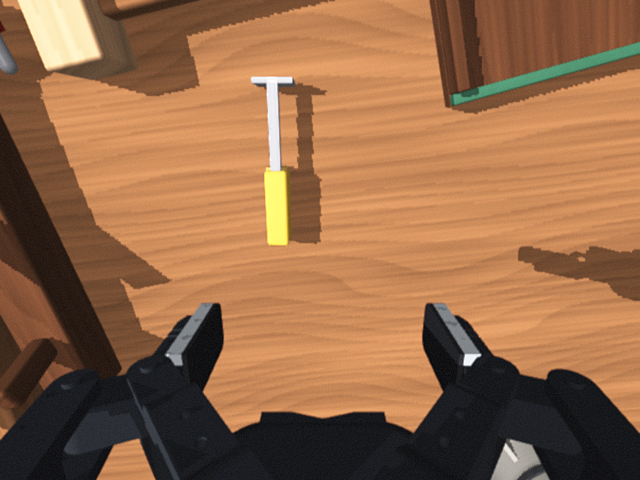

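The wrist view shows the hook, handle centre about (277,207) and blade (272,80); the fit gives (0.430, 0.324) with yaw -7°. I move above the handle.

>>> {"api": "send_rows", "payload": {
  "plan": [
    [[-6,30,-30,0,-1],[-12,58,-70,0,-1],[-12,58,-120,0,-1],[-12,58,-170,0,-1],[-12,58,-170,0,-1]]
  ]
}}

```text
t: 4.85
ee_pos: [0.4226, 0.3092, 0.1173]
tool_rot: [[0.991, -0.136, -0.012], [-0.136, -0.991, -0.012], [-0.011, 0.013, -1.0]]
contact_force: [-1.2, -0.6, 0.0]
finger_gap: 0.085
finger_force: 0.0
```

>>> {"api": "send_rows", "payload": {
  "plan": [
    [[0,0,0,0,-1],[0,0,0,0,-1]]
  ]
}}

```text
t: 5.05
ee_pos: [0.4286, 0.317, 0.1273]
tool_rot: [[0.991, -0.135, 0.005], [-0.135, -0.991, 0.003], [0.005, -0.004, -1.0]]
contact_force: [0.9, 0.6, 0.5]
finger_gap: 0.0853
finger_force: 0.0
```

Run:
```python
from h import *
s=arm.state(); print(s['t'],s['ee_pos'],np.round(s['tool_rot'],3).tolist())
c=snap('wrist','w3.png')
y=hsvmask(c,(20,100,40),(38,255,255)); p,f=fit([c],[y],HANDLE,(.43,.326,-.134)); print('handle',p.round(4),f,y.sum())
r=optics.masks_of('hook','wrist'); print([(q['conf'],q['centre'],q['pixels'].sum()) for q in r])
if r: p,f=fit([c],[np.array(r[0]['pixels'])],HOOK,(.43,.326,-.134)); print('hook',p.round(4),f)
```

```text
5.05 [0.42863939 0.31701689 0.12732376] [[0.991, -0.135, 0.005], [-0.135, -0.991, 0.003], [0.005, -0.004, -1.0]]
handle [ 0.4303  0.3234 -0.116 ] 0.10893160861199536 4429
[(0.74, [308.9, 178.9], np.int64(8980))]
hook [ 0.4303  0.3233 -0.1202] 0.07460216262613462
```

>>> {"api": "send_rows", "payload": {
  "plan": [
    [[-6,7,-30,0.015,-1],[-6,7,-65,0.015,-1],[-6,7,-95,0.015,-1],[-6,7,-115,0.015,-1],[-6,7,-115,0.015,-1]]
  ]
}}

```text
t: 5.65
ee_pos: [0.4196, 0.3223, 0.0083]
tool_rot: [[0.993, -0.118, -0.002], [-0.118, -0.993, -0.002], [-0.002, 0.002, -1.0]]
contact_force: [-0.7, 0.2, 0.4]
finger_gap: 0.0855
finger_force: 0.0
```

>>> {"api": "send_rows", "payload": {
  "plan": [
    [[0,0,0,0,-1],[0,0,0,0,-1]]
  ]
}}

```text
t: 5.85
ee_pos: [0.4217, 0.3248, 0.0115]
tool_rot: [[0.993, -0.118, 0.004], [-0.118, -0.993, 0.003], [0.003, -0.003, -1.0]]
contact_force: [1.4, -0.0, -0.2]
finger_gap: 0.0854
finger_force: 0.0
```

>>> {"api": "send_rows", "payload": {
  "plan": [
    [[0,0,-4,0,-1],[0,0,-4,0,0.5],[0,0,-4,0,1],[0,0,-4,0,1],[0,0,-4,0,1]]
  ]
}}

```text
t: 6.35
ee_pos: [0.4201, 0.3235, 0.0053]
tool_rot: [[0.993, -0.118, 0.0], [-0.118, -0.993, 0.0], [0.0, -0.0, -1.0]]
contact_force: [-0.2, 3.4, -0.5]
finger_gap: 0.028
finger_force: 0.0
```

>>> {"api": "send_rows", "payload": {
  "plan": [
    [[0,0,0,0,1],[0,0,0,0,1],[0,0,0,0,1],[0,0,0,0,1],[0,0,0,0,1]]
  ]
}}

```text
t: 6.85
ee_pos: [0.4203, 0.3238, 0.0055]
tool_rot: [[0.993, -0.118, 0.001], [-0.118, -0.993, 0.001], [0.0, -0.001, -1.0]]
contact_force: [0.3, 0.6, 1.2]
finger_gap: 0.0252
finger_force: 59.7
```

>>> {"api": "send_rows", "payload": {
  "plan": [
    [[0,0,40,0,1],[0,-10,80,0,1],[5,-40,115,0.05,1],[10,-80,115,0.1,1],[15,-120,115,0.16,1]]
  ]
}}

```text
t: 7.35
ee_pos: [0.435, 0.2021, 0.1207]
tool_rot: [[0.999, 0.045, 0.001], [0.045, -0.999, -0.001], [0.001, 0.001, -1.0]]
contact_force: [0.4, -1.2, -2.0]
finger_gap: 0.0252
finger_force: 59.7
```

>>> {"api": "send_rows", "payload": {
  "plan": [
    [[5,-50,0,0.05,1],[10,-100,0,0.1,1],[15,-150,0,0.1,1],[20,-200,0,0.1,1],[20,-230,0,0.1,1]]
  ]
}}

```text
t: 7.85
ee_pos: [0.4537, -0.0322, 0.1192]
tool_rot: [[0.991, 0.135, -0.003], [0.135, -0.991, -0.002], [-0.003, 0.002, -1.0]]
contact_force: [-0.0, 0.8, -1.5]
finger_gap: 0.0253
finger_force: 59.8
```

>>> {"api": "send_rows", "payload": {
  "plan": [
    [[0,0,0,0,1],[0,0,0,0,1]]
  ]
}}

```text
t: 8.05
ee_pos: [0.4537, -0.0276, 0.1193]
tool_rot: [[0.99, 0.138, -0.003], [0.138, -0.99, 0.0], [-0.003, -0.001, -1.0]]
contact_force: [-0.5, 1.0, -1.9]
finger_gap: 0.0254
finger_force: 59.8
```

```bash
cat >> h.py <<'E'
BAY=np.array([.7233,.0138,.141])
def tobay(p):
    d=np.asarray(p)[:2]-BAY[:2]; c,s=np.cos(BAY[2]),np.sin(BAY[2]); return np.array([c*d[0]+s*d[1],-s*d[0]+c*d[1]])
def frombay(x,y):
    c,s=np.cos(BAY[2]),np.sin(BAY[2]); return BAY[:2]+[c*x-s*y,s*x+c*y]
E
python3 - <<'E'
from h import *
s=arm.state(); print(s['t'],s['ee_pos'],tobay(s['ee_pos']),np.arctan2(s['tool_rot'][1][0],s['tool_rot'][0][0]))
c=snap('wrist','w4.png')
for k,z in [('bay_roof',.16),('crate_lip',.073),('bay_stop',.018),('hook_tip',s['ee_pos'][2]-.0055)]:
    print(k,[(r['conf'],r['centre'],tobay(onz(c,r['centre'],z)).round(4)) for r in optics.recognise(k,'wrist')[:2]])
m=optics.masks_of('crate','wrist')
print([(q['conf'],q['centre'],q['pixels'].sum()) for q in m])
g=hsvmask(c,(60,60,30),(95,255,255)); p,f=fit([c],[g],[box(-.187,-.175,-.128,.128,.018,.032)],BAY); print('bay',p.round(4),f,g.sum())
E
```

```text
8.05 [ 0.45374435 -0.02760658  0.11929622] [-0.27269957 -0.00311412] 0.13894671019631438
bay_roof [(0.83, [301.1, 57.3], array([-0.1757,  0.0019]))]
crate_lip [(0.46, [298.2, 56.9], array([-0.1601,  0.0081]))]
bay_stop [(0.7, [294.0, 57.0], array([-0.1504,  0.0142]))]
hook_tip [(0.89, [319.0, 244.3], array([-0.244 , -0.0021]))]
[]
bay [0.7233 0.0129 0.145 ] 0.19774317132484842 7484
```

View pics/w4.png

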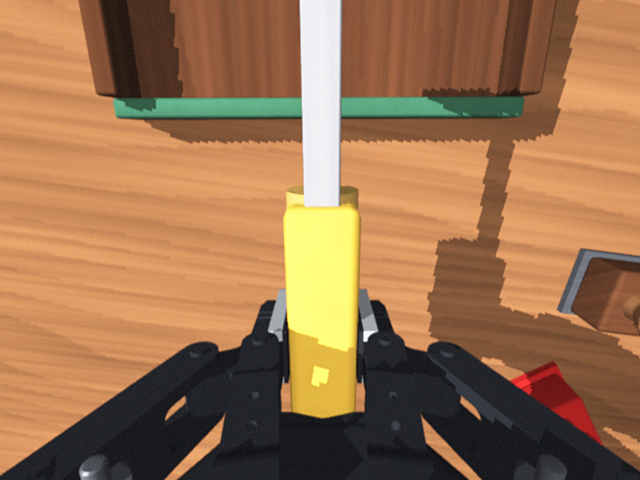

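>>> {"api": "send_rows", "payload": {
  "plan": [
    [[10,3,-14,0.003,1],[40,7,-14,0.003,1],[75,13,-14,0.003,1],[110,18,-14,0.003,1],[140,23,-14,0.003,1]]
  ]
}}

```text
t: 8.85
ee_pos: [0.5967, -0.0027, 0.106]
tool_rot: [[0.989, 0.145, 0.0], [0.145, -0.989, 0.0], [0.0, -0.0, -1.0]]
contact_force: [-0.4, 0.2, -1.1]
finger_gap: 0.0255
finger_force: 59.8
```

>>> {"api": "send_rows", "payload": {
  "plan": [
    [[25,4,0,0,1],[36,5,0,0,1],[36,5,0,0,1],[36,5,0,0,1]]
  ]
}}

```text
t: 9.25
ee_pos: [0.6302, 0.002, 0.1056]
tool_rot: [[0.989, 0.145, -0.002], [0.145, -0.989, 0.0], [-0.002, -0.0, -1.0]]
contact_force: [0.7, -0.8, -1.7]
finger_gap: 0.0253
finger_force: 59.8
```

Run:
```python
from h import *
s=arm.state(); print(s['t'],s['ee_pos'],tobay(s['ee_pos']),np.arctan2(s['tool_rot'][1][0],s['tool_rot'][0][0]))
c=snap('side'); a=c[0]
for k,z in [('crate_lip',.073),('hook_tip',s['ee_pos'][2]-.0055),('bay_roof',.16)]:
    print(k,[(r['conf'],r['centre'],tobay(onz(c,r['centre'],z)).round(4)) for r in optics.recognise(k,'side')[:2]])
d=snap('scene')
for k,z in [('crate_lip',.073),('hook_tip',s['ee_pos'][2]-.0055),('bay_roof',.16)]:
    print(k,[(r['conf'],r['centre'],tobay(onz(d,r['centre'],z)).round(4)) for r in optics.recognise(k,'scene')[:2]])
L=cv2.resize(a[150:300,140:340],(400*1,300)); R=cv2.resize(d[0][195:345,280:480],(400,300))
cv2.imwrite('pics/p5.png',cv2.resize(np.hstack([L,R]),(800,300))[:,:,::-1])
```

```text
9.25 [0.63022634 0.00195733 0.10563977] [-0.09381428  0.00135481] 0.1459637926432014
crate_lip [(0.76, [229.4, 232.7], array([0.0359, 0.0263])), (0.26, [263.2, 232.3], array([-0.0423, -0.0172]))]
hook_tip [(0.97, [256.0, 228.5], array([-0.0339,  0.0006]))]
bay_roof [(0.65, [244.2, 252.3], array([-0.0855,  0.1226]))]
crate_lip [(0.76, [410.6, 283.3], array([ 0.0871, -0.0406]))]
hook_tip [(0.61, [367.6, 242.5], array([-0.0593,  0.0224])), (0.49, [380.1, 278.5], array([ 0.0164, -0.0808]))]
bay_roof [(0.59, [229.4, 308.7], array([-0.2496, -0.3586])), (0.58, [381.9, 274.3], array([ 0.0293, -0.1144]))]
```

View pics/p5.png

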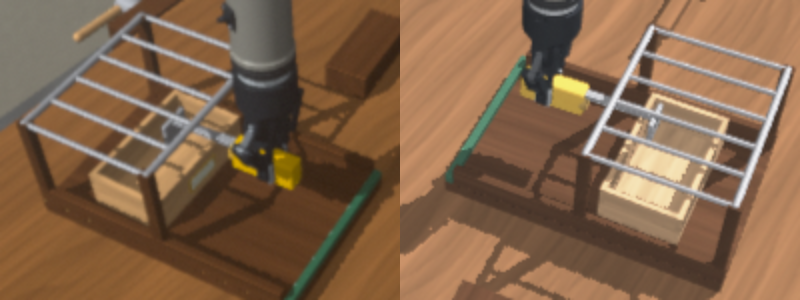

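The two crops show the hook under the roof with its blade hanging over the crate interior, so I lower it.

>>> {"api": "send_rows", "payload": {
  "plan": [
    [[0,0,-12,0,1],[0,0,-25,0,1],[0,0,-38,0,1],[0,0,-50,0,1],[0,0,-50,0,1]]
  ]
}}

```text
t: 10.15
ee_pos: [0.6287, 0.001, 0.0529]
tool_rot: [[0.989, 0.145, -0.006], [0.145, -0.99, -0.0], [-0.006, -0.001, -1.0]]
contact_force: [-0.4, -0.1, -2.9]
finger_gap: 0.0252
finger_force: 59.8
```

>>> {"api": "send_rows", "payload": {
  "plan": [
    [[-8,-1,0,0,1],[-16,-2,0,0,1],[-24,-3.5,0,0,1],[-32,-4.6,0,0,1],[-40,-5.7,0,0,1]]
  ]
}}

```text
t: 10.65
ee_pos: [0.5912, -0.0046, 0.057]
tool_rot: [[0.99, 0.144, 0.002], [0.144, -0.99, -0.0], [0.002, 0.0, -1.0]]
contact_force: [1.3, -0.7, -2.0]
finger_gap: 0.0253
finger_force: 59.7
```

Run:
```python
from h import *
s=arm.state(); print(s['t'],s['ee_pos'],tobay(s['ee_pos']),s['contact_force'],s['finger_gap'])
c=snap('side'); d=snap('scene')
L=cv2.resize(c[0][150:300,140:340],(400*1,300)); R=cv2.resize(d[0][195:345,280:480],(400,300))
cv2.imwrite('pics/p6.png',np.hstack([L,R])[:,:,::-1])
```

```text
10.65 [ 0.5911659  -0.00455686  0.05697252] [-0.13340254  0.00039455] [ 1.32732894 -0.67305627 -2.00221831] 0.025264398738511863
```

View pics/p6.png

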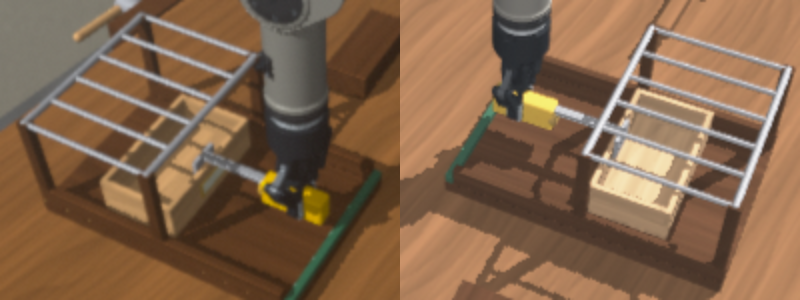

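The blade sits behind the front wall and the crate is moving. I keep pulling.

>>> {"api": "send_rows", "payload": {
  "plan": [
    [[-12,-1.7,0,0,1],[-25,-3.5,0,0,1],[-40,-5.7,0,0,1],[-55,-7.8,0,0,1],[-70,-10,0,0,1]]
  ]
}}

```text
t: 11.25
ee_pos: [0.5218, -0.0141, 0.0569]
tool_rot: [[0.989, 0.145, 0.003], [0.145, -0.989, 0.0], [0.003, 0.0, -1.0]]
contact_force: [1.7, 0.2, -1.8]
finger_gap: 0.0252
finger_force: 59.7
```

>>> {"api": "send_rows", "payload": {
  "plan": [
    [[-15,-2.1,0,0,1],[-30,-4.3,0,0,1],[-45,-6.4,0,0,1],[-58,-8.2,0,0,1],[-70,-10,0,0,1]]
  ]
}}

```text
t: 11.75
ee_pos: [0.4516, -0.0242, 0.0568]
tool_rot: [[0.989, 0.145, 0.003], [0.145, -0.989, 0.0], [0.003, 0.0, -1.0]]
contact_force: [2.1, 0.2, -1.6]
finger_gap: 0.0255
finger_force: 59.8
```

>>> {"api": "send_rows", "payload": {
  "plan": [
    [[-8,-1.1,0,0,1],[-15,-2.1,0,0,1],[-21,-3,0,0,1],[-26,-3.7,0,0,1],[-30,-4.3,0,0,1]]
  ]
}}

```text
t: 12.25
ee_pos: [0.4216, -0.0286, 0.0565]
tool_rot: [[0.99, 0.144, 0.002], [0.144, -0.99, 0.0], [0.002, 0.0, -1.0]]
contact_force: [2.9, 0.5, -1.3]
finger_gap: 0.0253
finger_force: 59.9
```

Run:
```python
from h import *
s=arm.state(); print(s['t'],s['ee_pos'],tobay(s['ee_pos']),s['contact_force'],s['finger_gap'])
for n in ('scene','side'):
    c=snap(n); m=[np.array(q['pixels']) for q in optics.masks_of('crate',n)][:1]
    if m: p,f=fit([c],m,CRATE,(*frombay(-.11,0),BAY[2]),.018); print(n,tobay(p).round(4),p[2]-BAY[2],f)
```

```text
12.25 [ 0.42155103 -0.02861093  0.05653001] [-0.30471454  0.00041573] [ 2.91365334  0.52880131 -1.31140081] 0.02525775105046185
scene [-0.1088  0.0028] 0.008633820771204309 0.06887201160962286
side [-0.1134  0.0021] 0.05405426650978831 0.12206963359761114
```

Crate x is about -0.11, 9–10 mm short of the stop. I pull slowly up to it.

>>> {"api": "send_rows", "payload": {
  "plan": [
    [[-3,-0.4,0,0,1],[-6,-0.8,0,0,1],[-9,-1.3,0,0,1],[-9,-1.3,0,0,1]]
  ]
}}

```text
t: 12.85
ee_pos: [0.4119, -0.0299, 0.0562]
tool_rot: [[0.99, 0.144, 0.0], [0.144, -0.99, 0.0], [0.0, -0.0, -1.0]]
contact_force: [2.7, 0.3, -2.3]
finger_gap: 0.0254
finger_force: 59.7
```

>>> {"api": "send_rows", "payload": {
  "plan": [
    [[-2,-0.3,0,0,1],[-3,-0.4,0,0,1],[-4,-0.6,0,0,1],[-4,-0.6,0,0,1]]
  ]
}}

```text
t: 13.25
ee_pos: [0.4113, -0.03, 0.057]
tool_rot: [[0.989, 0.145, 0.007], [0.145, -0.989, 0.001], [0.007, -0.0, -1.0]]
contact_force: [8.2, 1.8, -5.2]
finger_gap: 0.0248
finger_force: 59.3
```

>>> {"api": "send_rows", "payload": {
  "plan": [
    [[8,1.1,0,0,1],[16,2.2,0,0,1],[16,2.2,20,0,1],[16,2.2,50,0,1],[16,2.2,75,0,1]]
  ]
}}

```text
t: 13.75
ee_pos: [0.4231, -0.0283, 0.1317]
tool_rot: [[0.989, 0.145, -0.003], [0.145, -0.989, 0.0], [-0.003, -0.001, -1.0]]
contact_force: [0.0, -0.0, -2.3]
finger_gap: 0.0252
finger_force: 59.7
```

>>> {"api": "send_rows", "payload": {
  "plan": [
    [[0,30,0,0,1],[0,75,0,-0.06,1],[0,120,0,-0.12,1],[0,165,0,-0.2,1],[0,210,0,-0.26,1]]
  ]
}}

```text
t: 14.25
ee_pos: [0.4232, 0.1825, 0.1307]
tool_rot: [[0.993, -0.118, -0.002], [-0.118, -0.993, -0.002], [-0.002, 0.002, -1.0]]
contact_force: [-0.4, -0.6, -1.7]
finger_gap: 0.0252
finger_force: 59.9
```

>>> {"api": "send_rows", "payload": {
  "plan": [
    [[0,45,0,0,1],[0,90,0,0,1],[0,125,0,0,1],[0,142,-20,0,1],[0,142,-50,0,1]]
  ]
}}

```text
t: 14.75
ee_pos: [0.4237, 0.329, 0.082]
tool_rot: [[0.994, -0.11, 0.002], [-0.11, -0.994, 0.005], [0.001, -0.005, -1.0]]
contact_force: [0.9, 0.3, -2.0]
finger_gap: 0.0252
finger_force: 59.9
```

>>> {"api": "send_rows", "payload": {
  "plan": [
    [[0,0,0,0,1],[0,0,0,0,1]]
  ]
}}

```text
t: 14.95
ee_pos: [0.4235, 0.3223, 0.0804]
tool_rot: [[0.993, -0.115, -0.003], [-0.115, -0.993, -0.003], [-0.002, 0.003, -1.0]]
contact_force: [1.1, 0.4, -1.2]
finger_gap: 0.0251
finger_force: 59.6
```

>>> {"api": "send_rows", "payload": {
  "plan": [
    [[0,0,-30,0,1],[0,0,-55,0,1],[0,0,-68,0,1],[0,0,-72,0,1],[0,0,-72,0,1]]
  ]
}}

```text
t: 15.45
ee_pos: [0.4247, 0.3237, 0.0099]
tool_rot: [[0.993, -0.116, 0.001], [-0.116, -0.993, 0.0], [0.001, -0.0, -1.0]]
contact_force: [0.4, 0.8, -1.8]
finger_gap: 0.0253
finger_force: 59.8
```

>>> {"api": "send_rows", "payload": {
  "plan": [
    [[0,0,-1,0,1],[0,0,-2,0,1],[0,0,-3,0,1],[0,0,-3,0,1]]
  ]
}}

```text
t: 15.85
ee_pos: [0.4242, 0.3237, 0.0065]
tool_rot: [[0.993, -0.115, 0.0], [-0.115, -0.993, 0.0], [0.0, -0.0, -1.0]]
contact_force: [0.3, 0.6, -1.8]
finger_gap: 0.0254
finger_force: 59.8
```

>>> {"api": "send_rows", "payload": {
  "plan": [
    [[0,0,-1,0,1],[0,0,-1.5,0,1],[0,0,-1.5,0,0.4],[0,0,-1.5,0,-0.3],[0,0,-1.5,0,-1]]
  ]
}}

```text
t: 16.35
ee_pos: [0.4243, 0.3239, 0.0047]
tool_rot: [[0.993, -0.115, 0.0], [-0.115, -0.993, 0.001], [0.0, -0.001, -1.0]]
contact_force: [0.1, 0.8, -0.4]
finger_gap: 0.0533
finger_force: 0.0
```

>>> {"api": "send_rows", "payload": {
  "plan": [
    [[0,0,0,0,-1],[0,0,0,0,-1],[0,0,0,0,-1],[0,0,0,0,-1],[0,0,0,0,-1]]
  ]
}}

```text
t: 16.85
ee_pos: [0.424, 0.3237, 0.0047]
tool_rot: [[0.993, -0.115, -0.0], [-0.115, -0.993, 0.0], [-0.0, -0.0, -1.0]]
contact_force: [-0.0, 0.3, -0.1]
finger_gap: 0.0853
finger_force: 0.0
```

>>> {"api": "send_rows", "payload": {
  "plan": [
    [[0,0,20,0,-1],[0,0,50,0,-1],[0,0,100,0,-1],[0,0,150,0,-1],[0,0,190,0,-1]]
  ]
}}

```text
t: 17.35
ee_pos: [0.4242, 0.3243, 0.1978]
tool_rot: [[0.993, -0.114, 0.002], [-0.114, -0.993, 0.002], [0.002, -0.002, -1.0]]
contact_force: [0.9, 0.9, 0.5]
finger_gap: 0.0851
finger_force: 0.0
```

Run:
```python
from h import *
s=arm.state(); print(s['t'],s['ee_pos'],s['finger_gap'],s['joints'])
c=snap('wrist'); r=optics.masks_of('hook','wrist')
if r: p,f=fit([c],[np.array(r[0]['pixels'])],HOOK,(.433,.323,-.115)); print('hook',p.round(4),f)
n='scene'; c=snap(n); m=[np.array(q['pixels']) for q in optics.masks_of('crate',n)][:1]
if m: p,f=fit([c],m,CRATE,(*frombay(-.12,0),BAY[2]),.018); print('crate',p,tobay(p).round(4),p[2]-BAY[2],f)
```

```text
17.35 [0.42423397 0.32429039 0.19775519] 0.08507507650646877 [  -8.33204495   21.88830861  -41.24143597   91.27082059   14.97108133
   72.33735279 -148.62970053]
hook [ 0.4346  0.322  -0.1097] 0.07690065990306527
crate [6.05163482e-01 4.00642640e-05 1.55322011e-01] [-0.1189  0.003 ] 0.014322010825855241 0.04455065062417474
```

>>> {"api": "send_rows", "payload": {
  "plan": [
    [[0,-45,30,0,-1],[5,-90,60,0,-1],[10,-140,80,0,-1],[10,-190,80,0,-1],[10,-240,80,0,-1]]
  ]
}}

```text
t: 18.05
ee_pos: [0.4335, 0.0929, 0.2737]
tool_rot: [[0.993, -0.115, -0.001], [-0.115, -0.993, -0.0], [-0.001, 0.0, -1.0]]
contact_force: [-0.0, -0.2, 0.3]
finger_gap: 0.0855
finger_force: 0.0
```

```bash
python3 -c "
from h import *
s=arm.state(); print(s['t'],s['ee_pos'],s['joints'].round(1) if hasattr(s['joints'],'round') else s['joints'])"
```

```text
18.05 [0.43353707 0.09292796 0.27370429] [  19.     6.2  -36.3   96.3    3.7   78.8 -114.5]
```

>>> {"api": "send_rows", "payload": {
  "plan": [
    [[0,-45,0,-0.14,-1],[0,-90,0,-0.28,-1],[0,-135,0,-0.42,-1],[0,-180,0,-0.56,-1],[0,-180,0,-0.56,-1]]
  ]
}}

```text
t: 18.55
ee_pos: [0.4318, -0.0935, 0.272]
tool_rot: [[0.77, -0.637, -0.006], [-0.637, -0.77, -0.003], [-0.002, 0.006, -1.0]]
contact_force: [-0.2, -0.2, 1.0]
finger_gap: 0.0854
finger_force: 0.0
```

```bash
python3 -c "
from h import *
s=arm.state(); print(s['t'],s['ee_pos'],s['joints'].round(1) if hasattr(s['joints'],'round') else s['joints'])"
```

```text
18.55 [ 0.43179914 -0.09354094  0.27198839] [  31.9    5.2  -23.8   96.9    2.4   78.7 -121.9]
```

>>> {"api": "send_rows", "payload": {
  "plan": [
    [[0,-20,0,0.145,-1],[0,-40,0,0.29,-1],[0,-60,0,0.435,-1],[0,-80,0,0.58,-1],[0,-100,0,0.725,-1]]
  ]
}}

```text
t: 19.05
ee_pos: [0.433, -0.185, 0.2725]
tool_rot: [[0.998, 0.057, -0.004], [0.057, -0.998, 0.002], [-0.004, -0.002, -1.0]]
contact_force: [0.3, 0.2, -0.3]
finger_gap: 0.0854
finger_force: 0.0
```

>>> {"api": "send_rows", "payload": {
  "plan": [
    [[0,-20,0,0.145,-1],[0,-40,0,0.29,-1],[0,-60,0,0.435,-1],[0,-80,0,0.58,-1],[0,-100,0,0.725,-1]]
  ]
}}

```text
t: 19.55
ee_pos: [0.4332, -0.2848, 0.2723]
tool_rot: [[0.71, 0.705, -0.004], [0.705, -0.71, 0.003], [-0.001, -0.004, -1.0]]
contact_force: [0.7, -0.5, -0.6]
finger_gap: 0.0856
finger_force: 0.0
```

>>> {"api": "send_rows", "payload": {
  "plan": [
    [[0,-15,0,0.145,-1],[0,-30,0,0.29,-1],[0,-45,0,0.435,-1],[0,-60,0,0.58,-1],[0,-60,0,0.725,-1]]
  ]
}}

```text
t: 20.05
ee_pos: [0.4323, -0.347, 0.2717]
tool_rot: [[0.068, 0.998, -0.004], [0.998, -0.068, 0.002], [0.001, -0.004, -1.0]]
contact_force: [-0.7, -1.1, -0.6]
finger_gap: 0.085
finger_force: 0.0
```

>>> {"api": "send_rows", "payload": {
  "plan": [
    [[0,0,0,0.08,-1],[0,0,0,0.08,-1],[0,0,0,0.08,-1]]
  ]
}}

```text
t: 20.35
ee_pos: [0.4336, -0.3443, 0.2731]
tool_rot: [[-0.008, 1.0, -0.002], [1.0, 0.008, 0.002], [0.002, -0.002, -1.0]]
contact_force: [-0.2, -0.0, -1.4]
finger_gap: 0.0852
finger_force: 0.0
```

Run:
```python
from h import *
s=arm.state(); print(s['t'],s['ee_pos'],np.arctan2(s['tool_rot'][1][0],s['tool_rot'][0][0]),np.round(s['joints'],1))
c=snap('wrist','w7.png'); r=optics.masks_of('plane','wrist'); print([(q['conf'],q['centre'],q['pixels'].sum()) for q in r])
for q in r:
    x,y=map(int,q['centre']); print(cv2.cvtColor(c[0],cv2.COLOR_RGB2HSV)[q['pixels']].mean(0))
    p,f=fit([c],[np.array(q['pixels'])],PLANE,(.445,-.309,1.57)); print(p.round(4),f)
for q in optics.recognise('plane_grip','wrist'): print(q['conf'],q['centre'],onz(c,q['centre'],.074))
```

```text
20.35 [ 0.43360412 -0.34429522  0.27305537] 1.578967780806356 [ 57.3  19.7 -28.3  80.5   9.2  82.3  29.5]
[(0.86, [331.5, 168.2], np.int64(6743)), (0.8, [186.9, 135.0], np.int64(9113))]
[ 20.5800089  127.71674329 150.53299718]
[ 0.4425 -0.3122  1.5754] 0.13113604629894549
[ 17.9832108  185.7416877  198.48161966]
[ 0.445 -0.309  1.57 ] 1.0
0.81 [188.4, 137.0] [ 0.30582967 -0.27462734  0.074     ]
0.74 [329.5, 163.9] [ 0.44053854 -0.29866162  0.074     ]
```

View pics/w7.png

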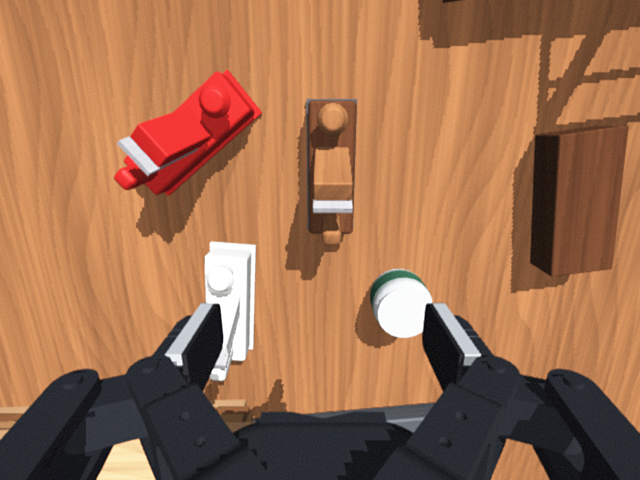

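The brown plane stands upright in the image: knob (332,118), wedge (333,172), yaw about 1.575. I go above its grip point.

>>> {"api": "send_rows", "payload": {
  "plan": [
    [[9,30,-30,0,-1],[9,30,-70,0,-1],[9,30,-110,0,-1],[9,30,-135,0,-1],[9,30,-135,0,-1]]
  ]
}}

```text
t: 21.0
ee_pos: [0.4398, -0.3132, 0.1355]
tool_rot: [[-0.009, 1.0, -0.008], [1.0, 0.009, 0.005], [0.005, -0.008, -1.0]]
contact_force: [-0.8, 0.8, 0.5]
finger_gap: 0.0853
finger_force: 0.0
```

>>> {"api": "send_rows", "payload": {
  "plan": [
    [[0,0,0,0,-1],[0,0,0,0,-1]]
  ]
}}

```text
t: 21.2
ee_pos: [0.4446, -0.3157, 0.1417]
tool_rot: [[-0.009, 1.0, 0.003], [1.0, 0.009, -0.002], [-0.002, 0.003, -1.0]]
contact_force: [-0.3, -0.1, -0.1]
finger_gap: 0.0853
finger_force: 0.0
```

Run:
```python
from h import *
s=arm.state(); print(s['t'],s['ee_pos'],np.arctan2(s['tool_rot'][1][0],s['tool_rot'][0][0]))
c=snap('wrist','w8.png'); r=optics.masks_of('plane','wrist'); print([(q['conf'],q['centre'],q['pixels'].sum()) for q in r])
for q in r[:2]:
    p,f=fit([c],[np.array(q['pixels'])],PLANE,(.4425,-.312,1.575)); print(p.round(4),f)
for q in optics.recognise('plane_grip','wrist'): print(q['conf'],q['centre'],onz(c,q['centre'],.074))
```

```text
21.2 [ 0.44457465 -0.31572547  0.14168226] 1.5796874484267287
[(0.83, [320.6, 217.5], np.int64(13721)), (0.65, [146.5, 358.6], np.int64(2164)), (0.56, [104.7, 176.9], np.int64(21230))]
[ 0.4424 -0.3096  1.5774] 0.1484581927728672
[ 0.4425 -0.312   1.575 ] 1.0
0.94 [104.5, 178.8] [ 0.31299228 -0.26828125  0.074     ]
0.86 [316.5, 216.0] [ 0.44163998 -0.29049083  0.074     ]
0.68 [147.1, 354.9] [ 0.32030717 -0.39399873  0.074     ]
```

View pics/w8.png

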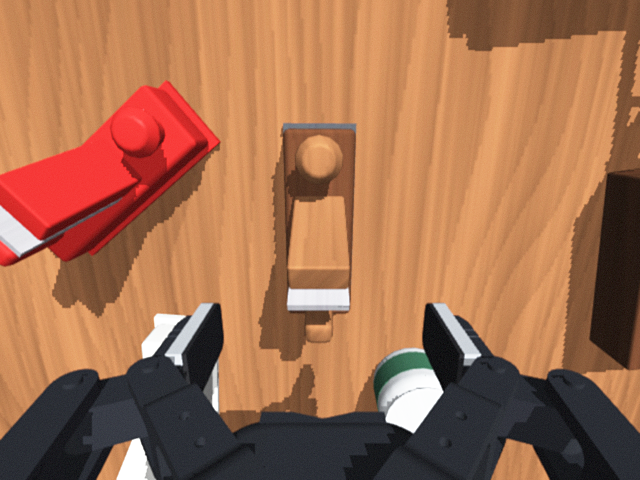

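The plane is centred between the fingers, with knob (319,158) and iron (319,300), and nothing stands beneath them. I descend and grip.

>>> {"api": "send_rows", "payload": {
  "plan": [
    [[-2,2,-25,0,-1],[-2,2,-50,0,-1],[-2,2,-72,0,-1],[-2,2,-84,0,-1],[-2,2,-87,0,-1]]
  ]
}}

```text
t: 21.85
ee_pos: [0.4405, -0.3127, 0.0518]
tool_rot: [[-0.009, 1.0, -0.001], [1.0, 0.009, 0.001], [0.001, -0.001, -1.0]]
contact_force: [0.3, 0.4, 0.1]
finger_gap: 0.0853
finger_force: 0.0
```

>>> {"api": "send_rows", "payload": {
  "plan": [
    [[0,0,0,0,-1],[0,0,0,0,0],[0,0,0,0,0.5],[0,0,0,0,1],[0,0,0,0,1]]
  ]
}}

```text
t: 22.35
ee_pos: [0.4417, -0.3133, 0.0534]
tool_rot: [[-0.009, 1.0, 0.002], [1.0, 0.009, -0.001], [-0.001, 0.002, -1.0]]
contact_force: [0.4, 0.4, 2.3]
finger_gap: 0.0354
finger_force: 59.9
```

>>> {"api": "send_rows", "payload": {
  "plan": [
    [[0,0,0,0,1],[0,0,0,0,1],[0,0,0,0,1],[0,0,0,0,1],[0,0,0,0,1]]
  ]
}}

```text
t: 22.85
ee_pos: [0.4417, -0.3133, 0.0534]
tool_rot: [[-0.009, 1.0, 0.001], [1.0, 0.009, -0.001], [-0.001, 0.001, -1.0]]
contact_force: [0.7, 0.4, 6.1]
finger_gap: 0.0353
finger_force: 60.4
```

>>> {"api": "send_rows", "payload": {
  "plan": [
    [[0,0,10,0,1],[0,0,30,0,1],[0,0,60,0,1],[0,0,95,0,1],[0,0,125,0,1]]
  ]
}}

```text
t: 23.35
ee_pos: [0.4396, -0.3122, 0.1776]
tool_rot: [[-0.009, 1.0, -0.003], [1.0, 0.009, 0.002], [0.002, -0.003, -1.0]]
contact_force: [1.2, -1.1, -5.5]
finger_gap: 0.0351
finger_force: 61.3
```

>>> {"api": "send_rows", "payload": {
  "plan": [
    [[15,30,0,0.03,1],[35,65,0,0.06,1],[53,100,0,0.09,1],[71,135,0,0.12,1],[90,170,0,0.135,1]]
  ]
}}

```text
t: 23.85
ee_pos: [0.5295, -0.1416, 0.176]
tool_rot: [[-0.144, 0.99, -0.005], [0.99, 0.144, 0.001], [0.001, -0.004, -1.0]]
contact_force: [1.2, -0.8, -5.1]
finger_gap: 0.0355
finger_force: 61.0
```

>>> {"api": "send_rows", "payload": {
  "plan": [
    [[18,35,0,0,1],[37,70,0,0,1],[55,105,0,0,1],[68,130,0,0,1],[74,140,0,0,1]]
  ]
}}

```text
t: 24.35
ee_pos: [0.6041, 0.0022, 0.176]
tool_rot: [[-0.15, 0.989, -0.004], [0.989, 0.15, 0.004], [0.004, -0.003, -1.0]]
contact_force: [-0.2, 1.5, -4.1]
finger_gap: 0.0352
finger_force: 61.2
```

>>> {"api": "send_rows", "payload": {
  "plan": [
    [[0,0,0,0,1],[0,0,0,0,1]]
  ]
}}

```text
t: 24.55
ee_pos: [0.6038, -0.0054, 0.1764]
tool_rot: [[-0.142, 0.99, -0.003], [0.99, 0.142, -0.003], [-0.002, -0.004, -1.0]]
contact_force: [0.2, 0.1, -4.6]
finger_gap: 0.0353
finger_force: 61.2
```

Run:
```python
from h import *
s=arm.state(); print(s['t'],s['ee_pos'],np.arctan2(s['tool_rot'][1][0],s['tool_rot'][0][0]),s['contact_force'],s['joints'].round(1))
c=snap('wrist','w9.png')
for n in ('wrist','scene','side'):
    c=snap(n); m=optics.masks_of('crate',n)[:1]
    if m: p,f=fit([c],[np.array(m[0]['pixels'])],CRATE,(.605,0,.15),.018); print(n,p.round(4),f)
    m=optics.masks_of('plane',n)
    for q in m[:3]:
        p,f=fit([c],[np.array(q['pixels'])],PLANE,(.605,0,1.72),.12)
        if f<.6: print('plane',n,p.round(4),f)
```

```text
24.55 [ 0.60380813 -0.00541694  0.17639885] 1.7132307584473478 [ 0.24516105  0.14818828 -4.63272432] [ 21.5  30.1 -34.5  81.4  17.3  73.9  -6.1]
wrist [ 0.604  -0.0298  0.2957] 0.38345224201789907
plane wrist [ 0.6041 -0.0022  1.6897] 0.19483665610290712
scene [ 6.067e-01 -3.000e-04  1.455e-01] 0.2908973293409062
plane scene [ 0.6078 -0.0019  1.7674] 0.2533853810465757
side [ 0.6034 -0.0015  0.1595] 0.3178748759814579
plane side [ 6.040e-01 -1.300e-03  1.786e+00] 0.30353428268279237
```

View pics/w9.png

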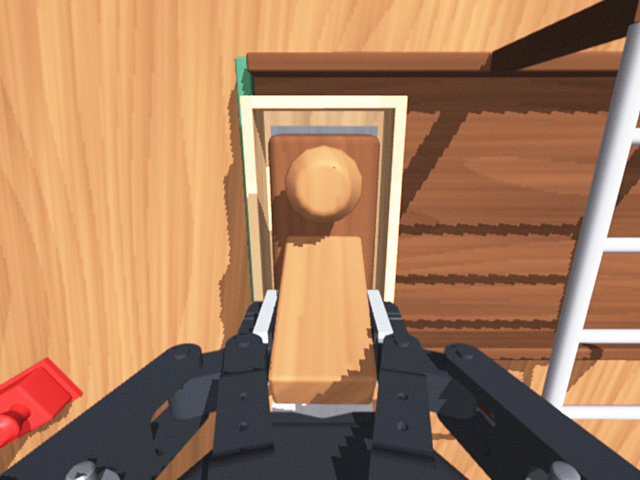

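The plane is parallel to and centred over the crate, whose rim runs from (243,100) to (405,100). I lower it.

>>> {"api": "send_rows", "payload": {
  "plan": [
    [[1,2,-20,0,1],[1,2,-42,0,1],[1,2,-64,0,1],[1,2,-80,0,1],[1,2,-88,0,1]]
  ]
}}

```text
t: 25.55
ee_pos: [0.6047, -0.0013, 0.0877]
tool_rot: [[-0.144, 0.99, -0.003], [0.99, 0.144, -0.0], [0.0, -0.003, -1.0]]
contact_force: [-0.4, 0.0, -4.2]
finger_gap: 0.0353
finger_force: 61.0
```

>>> {"api": "send_rows", "payload": {
  "plan": [
    [[0,0,-2,0,1],[0,0,-4,0,1],[0,0,-6,0,1],[0,0,-6,0,1]]
  ]
}}

```text
t: 25.95
ee_pos: [0.6065, -0.0009, 0.0842]
tool_rot: [[-0.144, 0.99, 0.001], [0.99, 0.144, -0.0], [-0.0, 0.001, -1.0]]
contact_force: [0.5, -0.1, -5.1]
finger_gap: 0.0359
finger_force: 61.0
```

>>> {"api": "send_rows", "payload": {
  "plan": [
    [[0,0,-1,0,1],[0,0,-2,0,1],[0,0,-3,0,1],[0,0,-3,0,1]]
  ]
}}

```text
t: 26.35
ee_pos: [0.6059, -0.001, 0.0804]
tool_rot: [[-0.144, 0.99, -0.0], [0.99, 0.144, -0.0], [-0.0, -0.0, -1.0]]
contact_force: [-0.5, -0.0, -4.6]
finger_gap: 0.0353
finger_force: 61.0
```

>>> {"api": "send_rows", "payload": {
  "plan": [
    [[0,0,-1,0,1],[0,0,-1,0,1],[0,0,-1,0,1]]
  ]
}}

```text
t: 26.65
ee_pos: [0.606, -0.0009, 0.0795]
tool_rot: [[-0.144, 0.99, -0.0], [0.99, 0.144, -0.0], [-0.0, -0.0, -1.0]]
contact_force: [-1.0, -0.4, -5.9]
finger_gap: 0.0357
finger_force: 61.0
```

>>> {"api": "send_rows", "payload": {
  "plan": [
    [[0,0,-0.7,0,1],[0,0,-1.4,0,1],[0,0,-1.4,0,1]]
  ]
}}

```text
t: 26.95
ee_pos: [0.6061, -0.0009, 0.0784]
tool_rot: [[-0.144, 0.99, 0.0], [0.99, 0.144, -0.0], [-0.0, 0.0, -1.0]]
contact_force: [-0.3, 0.4, -3.4]
finger_gap: 0.0352
finger_force: 61.3
```

>>> {"api": "send_rows", "payload": {
  "plan": [
    [[0,0,-0.7,0,1],[0,0,-0.7,0,1],[0,0,-0.7,0,1]]
  ]
}}

```text
t: 27.25
ee_pos: [0.6062, -0.0009, 0.0784]
tool_rot: [[-0.144, 0.99, 0.001], [0.99, 0.144, -0.0], [-0.0, 0.001, -1.0]]
contact_force: [-2.0, -0.5, 2.7]
finger_gap: 0.0353
finger_force: 62.3
```

The force turned upward and z stopped, so the plane is resting on the crate bottom. I release it and rise.

>>> {"api": "send_rows", "payload": {
  "plan": [
    [[0,0,0,0,0.3],[0,0,0,0,0],[0,0,0,0,-0.5],[0,0,0,0,-1],[0,0,0,0,-1]]
  ]
}}

```text
t: 27.75
ee_pos: [0.6063, -0.0009, 0.0774]
tool_rot: [[-0.143, 0.99, 0.001], [0.99, 0.143, 0.0], [0.0, 0.001, -1.0]]
contact_force: [0.4, -0.2, 0.6]
finger_gap: 0.0833
finger_force: 0.0
```

>>> {"api": "send_rows", "payload": {
  "plan": [
    [[0,0,0,0,-1],[0,0,0,0,-1],[0,0,0,0,-1]]
  ]
}}

```text
t: 28.05
ee_pos: [0.6061, -0.0009, 0.0774]
tool_rot: [[-0.144, 0.99, 0.0], [0.99, 0.144, 0.0], [0.0, 0.0, -1.0]]
contact_force: [0.0, -0.3, 0.6]
finger_gap: 0.0855
finger_force: 0.0
```

>>> {"api": "send_rows", "payload": {
  "plan": [
    [[0,0,15,0,-1],[0,0,40,0,-1],[0,0,75,0,-1],[0,0,115,0,-1],[0,0,150,0,-1]]
  ]
}}

```text
t: 28.55
ee_pos: [0.6063, -0.0006, 0.2309]
tool_rot: [[-0.144, 0.99, 0.003], [0.99, 0.144, 0.0], [-0.0, 0.003, -1.0]]
contact_force: [-0.2, 1.1, 0.2]
finger_gap: 0.0851
finger_force: 0.0
```

>>> {"api": "send_rows", "payload": {
  "plan": [
    [[-40,-10,20,0,-1],[-80,-20,40,0,-1],[-120,-30,40,0,-1],[-120,-30,40,0,-1],[-120,-30,40,0,-1]]
  ]
}}

```text
t: 29.05
ee_pos: [0.4857, -0.0313, 0.2687]
tool_rot: [[-0.143, 0.99, 0.002], [0.99, 0.143, -0.002], [-0.002, 0.002, -1.0]]
contact_force: [-0.3, 0.1, 0.9]
finger_gap: 0.0857
finger_force: 0.0
```

Run:
```python
from h import *
s=arm.state(); print(s['t'],s['ee_pos'])
I=[]
for n in ('scene','side'):
    c=snap(n); I.append(c[0]); P={}
    for k,M,z,p0 in (('crate',CRATE,.018,(.605,0,.145)),('plane',PLANE,.025,(.605,0,1.71)),('hook',HOOK,0,(.434,.322,-.11))):
        for q in optics.masks_of(k,n)[:4]:
            p,f=fit([c],[np.array(q['pixels'])],M,p0,z)
            if f<.6: print(n,k,p.round(4),round(f,3),'bay',tobay(p).round(3),round(p[2]-BAY[2],3)); break
L=cv2.resize(I[1][150:300,190:390],(400,300)); R=cv2.resize(I[0][195:345,250:450],(400,300))
cv2.imwrite('pics/p10.png',np.hstack([L,R])[:,:,::-1])
```

```text
29.05 [ 0.48566506 -0.03127252  0.26874901]
scene crate [6.056e-01 1.000e-04 1.554e-01] 0.405 bay [-0.118  0.003] 0.014
scene plane [0.6095 0.0096 1.7833] 0.221 bay [-0.113  0.012] 1.642
scene hook [ 0.4351  0.3262 -0.1354] 0.222 bay [-0.241  0.35 ] -0.276
side crate [6.034e-01 3.000e-04 1.537e-01] 0.478 bay [-0.121  0.003] 0.013
side plane [6.0320e-01 8.0000e-04 1.8048e+00] 0.231 bay [-0.121  0.004] 1.664
side hook [ 0.4334  0.3251 -0.1239] 0.144 bay [-0.243  0.349] -0.265
```

View pics/p10.png

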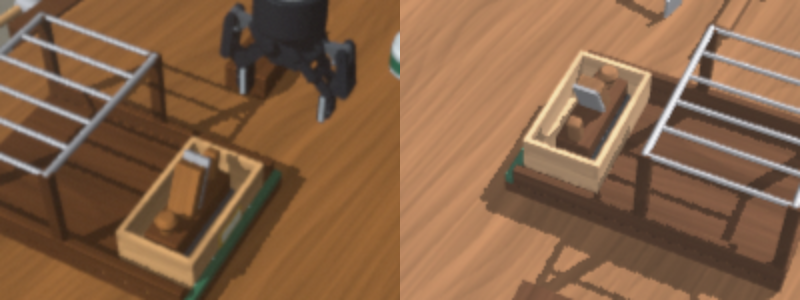

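The crate sits square against the green stop with the plane flat inside it, the hook stands on the bench and the gripper is clear. I hand the job in.

```bash
python3 -c "
from cell import arm
print(arm.job_done())"
```

```text
the job is handed in; nothing more can be done
None
```

The job is handed in (no verdict was returned): by the last camera check the crate is square against the green stop, the hook stands back on the bench, and the plane lies sole down in the crate; I never went near the wax tin, mallet or offcut.

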